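# Snap the lid of a spare-parts tub shut all round

## Robot

A 6-joint arm with a two-finger parallel gripper is mounted at the origin on the work surface. World frame = base frame: x ahead of the robot, y to its left, z up, the work surface at z = 0. Lengths are in m, angles in rad, forces in N, time in s.
With the tool pointing down it reaches from about 0.375 to 0.9 m from the base axis. Payload 3.1 kg.
Tool frame: the origin (TCP) lies midway between the tips of the shut fingers; the grasp point (between the pads) lies robot.tcp_to_grasp behind it (robot.tcp_to_grasp is the distance from the TCP to the grasp point, in m); z points along the fingers, y is the direction in which the jaws open and shut (so a half turn about z gives the same grasp; the last joint's range is limited). The gripper opens to 87 mm and grips with 3 to 60 N. Pads are 19 mm wide; open, the fingers measure 117 mm over their backs; the gripper's body (75 mm by 190 mm) begins 51 mm behind the grasp point.
Start: joints at [-1.494, 0.527, 1.433, -0, 1.181, -0.178], TCP at [0.158, -0.605, 0.223] pointing down, gripper open.
Joint ranges: [-3.08, 3.08], [-0.75, 2.2], [0.22, 2.44], [-1.43, 4.57], [0, 2.65], [-2.85, 2.85]. Speed limits (rad/s): [2.79, 2.79, 3.14, 3.14, 3.14, 3.14].

## Interface

Orientations are given as a unit quaternion [x, y, z, w].
In Python, from rig import robot, cams, nets gives the robot as it stands. The module is installed in compiled form; this text tells all that it offers.
- The arm moves only by the tool play_rows, never from a script. Its argument "commands" is a list of rows, each an object of numbers: "x", "y", "z": the shift along the tool's x, y, z in mm; "spin": the turn about the tool's z in rad. In form: [{"x": .., "y": .., "z": .., "spin": ..}, ...]. A call has 1 to 8 rows; each row shifts and turns the pose as measured when the row begins, along the tool's axes as they then stand; what a row does not reach is not made up. A row lasts 1/10 s, in which the tool goes at most 50 mm and 8.59 degrees, less where a joint would pass 70% of its speed; a pose out of reach is approached as far as the arm can. A call is refused whole if a number of a shift passes 50 or a number of a turn 0.15, either way. A call with a gripper value outside its range is refused whole. "grip" is the opening, from 0 (shut) to 1 (fully open), set as the call begins (left out, the last holds). The fingers move at their own pace and stop on an object; "newtons" is the grip in N (left out, the last holds). Time passes only in rows, so rows that do not move let the fingers close. It gives the time, the measured TCP pose, the force and the opening at its end, in the units of the state.
- robot.get_obs(): the state, without advancing time (a new reading comes with each control period).
- cams.camera(name): name is "scene" or "top" or "wrist"; returns a dict with "img" (400x640x3 uint8, red, green, blue), "fx", "fy", "cx", "cy" (pixels), "k1" (the pictures are not rectified: a ray, as slopes to the right and down, at radius r is drawn at 1 + k1 r^2 times it, then the intrinsics apply), "world_to_cam" (4x4, takes a point from world to camera coordinates); the wrist camera has in their place "mount" (4x4, takes a point from camera to tool coordinates, whose origin is the TCP and whose axes are the flange's). Camera axes: x right, y up, looking along -z (the intrinsics and any distortion apply to the point x, -y, -z); pixel columns grow to the right and rows downward; lengths in m; the calibration is good to about 2 mm. A picture is of the moment at which its call begins: read the wrist's pose just before it. There is no depth.
- robot.hand_in(): hands the job in, once; it reports no verdict.
Trained networks look in a picture, given as the dict that the camera call returned (one of the last four; its "shot" number tells which), for a name from the list of things; names that differ only in an ending like _2 or _b are one class to them, and where a whole thing is asked for, a point or a joint stands for the part that bears it (a point fixed in the world has none). Each returns a list of dicts, best first, with "conf" (0 to 1); they miss things now and then, are a little off and sometimes report something else, mostly with a low value. They report only what shows in the picture. A call takes as long as a camera call.
- nets.outline_of(picture, name): "region" (400x640 bool, what is visible of it) and "pixel" ([column, row] in pixels, amid what is visible of it).
The state is a dict: "time": time; "q": joint angles; "joint_velocities": joint speeds; "joint_torque": joint torques, N m; "position": TCP position; "tool_rot": TCP orientation; "ft_force": force on the tool from outside, world axes, zero at the start; "moment": the same for the moment, N m; "grip_width": finger opening in m.
Only numpy, scipy, OpenCV 4.12 (cv2) and the standard library are available. Lean on these libraries where they do the work, as an engineer would, in place of code of your own. Each camera call takes 0.05 s, during which the arm holds its last target.

## Task

The yellow lid of the parts tub is only partly snapped on. With your fingertips, press down around its rim section by section until all six sections have clicked fully shut, without crushing the lid, and then take your hand away. Do not pick up, tip or shove the tub, and leave everything else on the bench where it lies, the mallet included.

Things in the scene. Friction and masses are not known exactly. Their poses are not given: they have to be found in the camera images.
- tub: the tub to close: round white plastic tub with a yellow clip-on lid, 165 mm across the lid, heavy with fittings (2 to 3 kg), loose on the table. Origin at the centre of its underside, z up. The lid's rim is slit into six sections of 60 degrees, numbered anticlockwise from above; section i is centred i x 60 degrees from the tub's x axis. Section 0 has a pull tab sticking out 15 mm
- lid_centre (a point): middle of the yellow lid, 102 mm above the table. Shut, the flat top of the whole rim (68 to 82 mm from the axis) lies 105 mm above the table, the highest part of the lid. An open section slopes up outward: its outer edge stands about 7 mm too high, with a dark gap under its skirt. Once shut a section is stiff; over 60 N crushes the lid
- section0 (a joint): how far rim section 0 is pressed down, rad: near 0 = standing up (open), 0.20 = fully shut, at its stop. It bends about a line 44 mm from the tub's axis. Resistance at the rim grows to about 7 N, then at about 0.13 it clicks over and stays shut; let go sooner it springs up again. Always open at the start
- press0 (a point): where to press section 0: middle of its rim's top face, 77 mm from the tub's axis; it moves with the section, from about 112 mm above the table (open) to 105 mm (shut)
- section1 (a joint): how far rim section 1 is pressed down, rad: near 0 = standing up (open), 0.20 = fully shut, at its stop. It bends about a line 44 mm from the tub's axis. Resistance at the rim grows to about 7 N, then at about 0.13 it clicks over and stays shut; let go sooner it springs up again. Open, caught half-way or already shut at the start
- press1 (a point): where to press section 1: middle of its rim's top face, 77 mm from the tub's axis; it moves with the section, from about 112 mm above the table (open) to 105 mm (shut)
- section2 (a joint): how far rim section 2 is pressed down, rad: near 0 = standing up (open), 0.20 = fully shut, at its stop. It bends about a line 44 mm from the tub's axis. Resistance at the rim grows to about 7 N, then at about 0.13 it clicks over and stays shut; let go sooner it springs up again. Always open at the start
- press2 (a point): where to press section 2: middle of its rim's top face, 77 mm from the tub's axis; it moves with the section, from about 112 mm above the table (open) to 105 mm (shut)
- section3 (a joint): how far rim section 3 is pressed down, rad: near 0 = standing up (open), 0.20 = fully shut, at its stop. It bends about a line 44 mm from the tub's axis. Resistance at the rim grows to about 7 N, then at about 0.13 it clicks over and stays shut; let go sooner it springs up again. Always open at the start
- press3 (a point): where to press section 3: middle of its rim's top face, 77 mm from the tub's axis; it moves with the section, from about 112 mm above the table (open) to 105 mm (shut)
- section4 (a joint): how far rim section 4 is pressed down, rad: near 0 = standing up (open), 0.20 = fully shut, at its stop. It bends about a line 44 mm from the tub's axis. Resistance at the rim grows to about 7 N, then at about 0.13 it clicks over and stays shut; let go sooner it springs up again. Open, caught half-way or already shut at the start
- press4 (a point): where to press section 4: middle of its rim's top face, 77 mm from the tub's axis; it moves with the section, from about 112 mm above the table (open) to 105 mm (shut)
- section5 (a joint): how far rim section 5 is pressed down, rad: near 0 = standing up (open), 0.20 = fully shut, at its stop. It bends about a line 44 mm from the tub's axis. Resistance at the rim grows to about 7 N, then at about 0.13 it clicks over and stays shut; let go sooner it springs up again. Open, caught half-way or already shut at the start
- press5 (a point): where to press section 5: middle of its rim's top face, 77 mm from the tub's axis; it moves with the section, from about 112 mm above the table (open) to 105 mm (shut)
- tub_shut: bystander: the same kind of tub with a blue lid that is already shut all round; 165 mm across, 105 mm tall; origin at the centre of its underside
- mallet: bystander: rubber mallet lying down, black head 48 mm thick and 85 mm long, wooden handle 240 mm; origin under the head, handle along its -x
- carton: bystander: small dark blue carton 75 x 100 x 45 mm; origin at the centre of its underside
- adapter: bystander: brass pipe adapter standing upright, 38 mm across, 48 mm tall; origin at the centre of its underside
- spanner: bystander: flat steel spanner lying down, 180 mm long, along its x axis
- seal: bystander: black rubber seal ring lying flat, 68 mm across, 8 mm thick; origin at its centre, on the table
- valve: bystander: grey cast valve block with three yellow plugs on top, 90 x 165 x 73 mm; origin at the centre of its underside

How it is judged:
At the end, for the whole second after the job is handed in: All six sections of the yellow lid read more than 0.18 rad (0.20 is fully shut), and the tub stands upright (within 0.05 rad), at rest and within 40 mm of where it stood (value of joint each of section0, section1, section2, section3, section4, section5 above 0.18 rad and angle between tub's own z axis and vertical below 0.05 rad and distance of tub from where it was at the start of the episode below 0.04 m and linear speed of tub below 0.02 m/s); the robot touches nothing.
It fails at once if the tub is lifted more than 10 mm or tipped more than 0.12 rad (height (world z) of tub above 0.01 m or angle between tub's own z axis and vertical above 0.12 rad).
It fails at once if the tub is shoved more than 40 mm (distance of tub from where it was at the start of the episode above 0.04 m).
It fails at once if the tub or its lid is pressed with more than 60 N (crushed, or forced shut all at once) (contact force between any of the arm, the fingers and tub above 60 N).
It fails at once if something else on the bench is picked up or moved more than 25 mm (distance of any of tub_shut, mallet, carton, adapter, spanner, seal, valve from where it was at the start of the episode above 0.025 m).
It also fails if it takes over 51 s, if anything falls off the work surface, if the arm or the gripper's body presses on something with over 40 N, if the wrist force passes 120 N, or if a joint passes its speed limit or range.

## Working session

There is one attempt and no reset: what is moved stays moved. The work goes in short steps, Python scripts to look and compute and a tool call to move; the robot and the scene stay as the last step left them, time stands still between calls to the robot, and variables do not carry over. Pictures are saved under pics/ and viewed, and the job is handed in when it is done.

Besides the shell and the picture viewer there is one more tool, called after "Emit:" in YAML: its name, and indented under it one key for each argument. play_rows: Moves the arm, as the interface text tells. Its arguments: {"type":"object","properties":{"commands":{"type":"array"},"grip":{"type":"number"},"newtons":{"type":"number"}},"required":["commands"]}

```bash
mkdir -p pics; cat > h.py <<'E'
import numpy as np, cv2
from rig import robot, cams, nets
def shot(n,fn=None):
    c=cams.camera(n)
    if fn: cv2.imwrite('pics/'+fn,c['img'][:,:,::-1])
    return c
def ray(c,u,v,obs=None):
    xd=(u-c['cx'])/c['fx']; yd=(v-c['cy'])/c['fy']
    x,y=xd,yd
    for _ in range(30):
        s=1+c['k1']*(x*x+y*y); x,y=xd/s,yd/s
    d=np.array([x,-y,-1.])
    if 'world_to_cam' in c:
        T=np.linalg.inv(np.array(c['world_to_cam']))
    else:
        from scipy.spatial.transform import Rotation as R
        W=np.eye(4);W[:3,:3]=R.from_quat(obs['tool_rot']).as_matrix();W[:3,3]=obs['position']
        T=W@np.array(c['mount'])
    return T[:3,3],T[:3,:3]@d
def onz(c,u,v,z,obs=None):
    o,d=ray(c,u,v,obs); return o+d*(z-o[2])/d[2]
def proj(c,P,obs=None):
    P=np.atleast_2d(P)
    if 'world_to_cam' in c: M=np.array(c['world_to_cam'])
    else:
        from scipy.spatial.transform import Rotation as R
        W=np.eye(4);W[:3,:3]=R.from_quat(obs['tool_rot']).as_matrix();W[:3,3]=obs['position']
        M=np.linalg.inv(W@np.array(c['mount']))
    q=P@M[:3,:3].T+M[:3,3]
    x=q[:,0]/-q[:,2];y=-q[:,1]/-q[:,2]
    s=1+c['k1']*(x*x+y*y)
    return np.c_[c['cx']+c['fx']*x*s,c['cy']+c['fy']*y*s]
E
python3 - <<'E'
from h import *
o=robot.get_obs(); print({k:np.round(v,3) for k,v in o.items()}, robot.tcp_to_grasp)
for n in ['top','scene','wrist']:
    c=shot(n,n+'0.png')
    if n!='wrist':print(n,np.round(c['world_to_cam'],3).tolist())
    for nm in ['tub','lid_centre','press0','tub_shut']:
        for r in nets.outline_of(c,nm)[:2]:
            print(n,nm,round(r['conf'],2),np.round(r['pixel']),r['region'].sum())
print(robot.get_obs()['time'])
E
```

```text
{'time': np.float64(0.0), 'q': array([-1.495,  0.528,  1.434, -0.   ,  1.181, -0.178]), 'joint_velocities': array([-0.001,  0.   , -0.   , -0.   ,  0.001, -0.001]), 'joint_torque': array([-2.0000e-03, -4.4004e+01, -1.7659e+01,  6.3000e-02,  5.8000e-02,
       -0.0000e+00]), 'position': array([ 0.157, -0.604,  0.222]), 'tool_rot': array([ 0.992,  0.127,  0.   , -0.001]), 'ft_force': array([0.133, 0.389, 0.88 ]), 'moment': array([ 0.003,  0.03 , -0.002]), 'grip_width': np.float64(0.087)} 0.0187
top [[-0.008, -0.999, 0.032, -0.014], [0.992, -0.004, 0.127, -0.579], [-0.127, 0.033, 0.991, -0.909], [0.0, 0.0, 0.0, 1.0]]
top tub 0.9 [356. 187.] 4037
top lid_centre 0.68 [358. 188.] 3965
top lid_centre 0.29 [386. 175.] 361
top press0 0.91 [388. 175.] 381
top press0 0.9 [339. 172.] 386
top tub_shut 0.85 [252. 202.] 4153
top tub_shut 0.2 [439. 182.] 2072
scene [[0.362, 0.932, 0.004, -0.202], [-0.666, 0.256, 0.701, 0.325], [0.652, -0.256, 0.713, -1.668], [0.0, 0.0, 0.0, 1.0]]
scene tub 0.58 [281. 220.] 3240
scene lid_centre 0.79 [280. 220.] 3269
scene press0 0.82 [304. 216.] 279
scene press0 0.63 [288. 232.] 292
scene tub_shut 0.7 [360. 193.] 2819
scene tub_shut 0.61 [264. 228.] 283
0.75
```

View pics/top0.png

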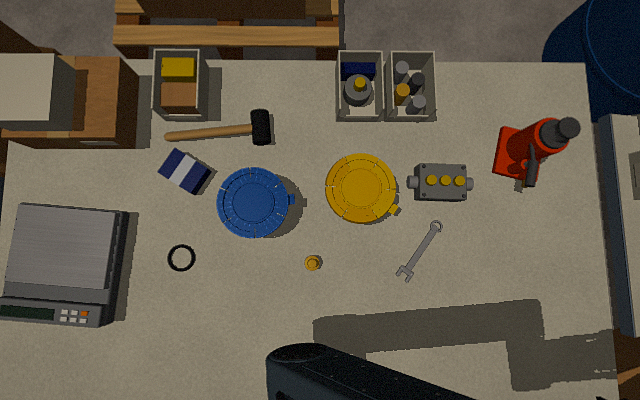

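View pics/scene0.png

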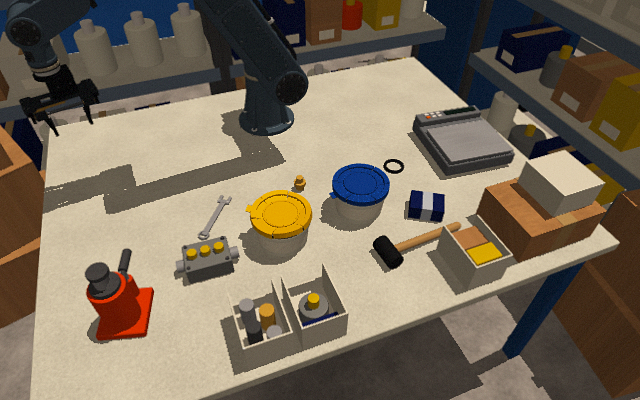

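```bash
python3 -c "
import cv2
a=cv2.imread('pics/top0.png')[130:240,290:420];b=cv2.imread('pics/scene0.png')[170:275,220:340]
cv2.imwrite('pics/topz.png',cv2.resize(a,(780,660),interpolation=cv2.INTER_CUBIC)[:600])
cv2.imwrite('pics/scz.png',cv2.resize(b,(680,595),interpolation=cv2.INTER_CUBIC))"
```

```text
(no output)
```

View pics/topz.png

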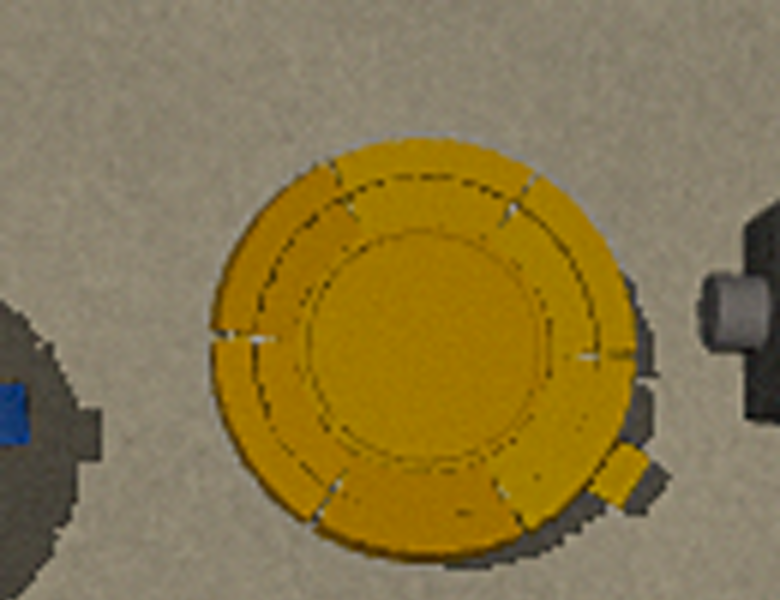

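View pics/scz.png

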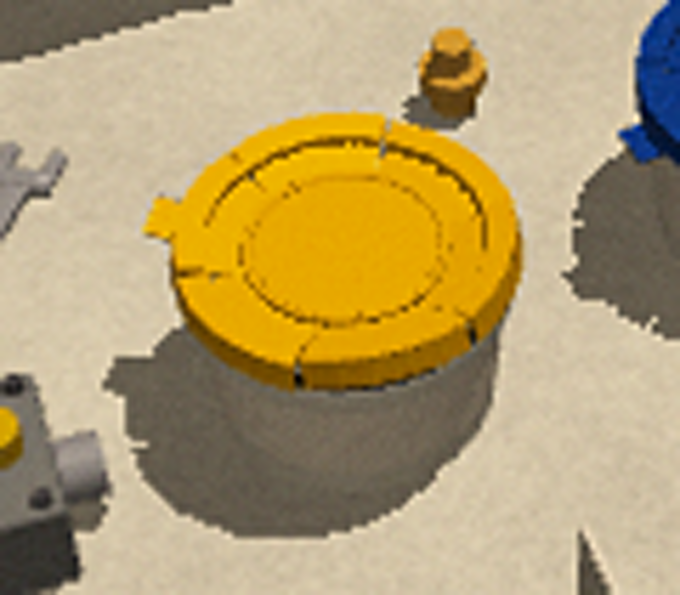

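```bash
cat > fit.py <<'E'
from h import *
from scipy.optimize import least_squares
def fit(n,z=.108):
    c=shot(n); r=nets.outline_of(c,'lid_centre')[0]
    hsv=cv2.cvtColor(c['img'],cv2.COLOR_RGB2HSV)
    yel=((hsv[...,0]>15)&(hsv[...,0]<33)&(hsv[...,1]>150)).astype(np.uint8)
    near=cv2.dilate(r['region'].astype(np.uint8),np.ones((15,15)))
    m=yel&near; m=cv2.morphologyEx(m,cv2.MORPH_CLOSE,np.ones((3,3)))
    k=max(cv2.findContours(m,cv2.RETR_EXTERNAL,cv2.CHAIN_APPROX_NONE)[0],key=cv2.contourArea)[:,0]
    P=np.array([onz(c,u,v,z)[:2] for u,v in k])
    f=least_squares(lambda p:np.hypot(P[:,0]-p[0],P[:,1]-p[1])-p[2],[*P.mean(0),.08],loss='soft_l1',f_scale=.002)
    d=P-f.x[:2]; rr=np.hypot(*d.T); t=d[rr>f.x[2]+.006]
    print(n,np.round(f.x,4),'tab',np.degrees(np.arctan2(*t.mean(0)[::-1])) if len(t) else None,len(t))
    return c,f.x
for n in ['top','scene']:
    c,x=fit(n)
    img=cv2.resize(c['img'][:,:,::-1],None,fx=4,fy=4,interpolation=cv2.INTER_CUBIC)
E
python3 fit.py
python3 - <<'E'
from h import *
c=shot('top')
# slits in the top picture (zoom px ->image): zoom factor 6, offset 290,130
Z=[(335,165),(522,192),(610,355),(510,505),(325,505),(235,338)]
P=np.array([onz(c,290+u/6-.5+.08,130+v/6-.5+.08,.107)[:2] for u,v in Z]); print(P.round(4))
ctr=np.array([onz(c,290+425/6-.4,130+347/6-.4,.107)[:2]]);print(ctr)
for p in P: print(np.degrees(np.arctan2(p[1]-ctr[0,1],p[0]-ctr[0,0])).round(1))
print('tab',onz(c,290+620/6-.4,130+478/6-.4,.107))
for nm in ['section0','section1']:
  for r in nets.outline_of(c,nm)[:7]: print(nm,round(r['conf'],2),np.round(r['pixel']),onz(c,*r['pixel'],.107).round(3))
E
```

```text
top [ 0.5812 -0.1222  0.0827] tab -123.6177651418416 14
scene [ 0.5876 -0.1259  0.0867] tab -124.24519662791734 7
[[ 0.6546 -0.0886]
 [ 0.6436 -0.1623]
 [ 0.5787 -0.195 ]
 [ 0.5203 -0.154 ]
 [ 0.5207 -0.0822]
 [ 0.586  -0.0483]]
[[ 0.58208596 -0.12249995]]
25.0
-32.9
-92.7
-153.0
146.7
87.0
tab [ 0.53046429 -0.19728603  0.107     ]
section0 0.87 [364. 160.] [ 0.648 -0.132  0.107]
section0 0.79 [334. 200.] [ 0.552 -0.059  0.107]
section0 0.76 [340. 177.] [ 0.607 -0.074  0.107]
section0 0.71 [362. 215.] [ 0.518 -0.124  0.107]
section0 0.63 [242. 131.] [0.718 0.156 0.107]
section0 0.61 [384. 175.] [ 0.611 -0.178  0.107]
section0 0.57 [385. 203.] [ 0.545 -0.18   0.107]
section1 0.87 [364. 160.] [ 0.648 -0.132  0.107]
section1 0.79 [334. 200.] [ 0.552 -0.059  0.107]
section1 0.76 [340. 177.] [ 0.607 -0.074  0.107]
section1 0.71 [362. 215.] [ 0.518 -0.124  0.107]
section1 0.63 [242. 131.] [0.718 0.156 0.107]
section1 0.61 [384. 175.] [ 0.611 -0.178  0.107]
section1 0.57 [385. 203.] [ 0.545 -0.18   0.107]
```

Emit:
play_rows:
  commands:
    - {"spin": 0.127}
    - {"spin": 0.127}
    - {"x": 20,"y": -22}
    - {"x": 30,"y": -33}
    - {"x": 30,"y": -33}
    - {"x": 30,"y": -33}
    - {"x": 30,"y": -33}
    - {"x": 30,"y": -33}
  grip: 0
  newtons: 20

```text
invalid input
```

Emit:
play_rows:
  commands:
    - {"x": 0,"y": 0,"z": 0,"spin": 0.127}
    - {"x": 0,"y": 0,"z": 0,"spin": 0.127}
    - {"x": 20,"y": -22,"z": 0,"spin": 0}
    - {"x": 30,"y": -33,"z": 0,"spin": 0}
    - {"x": 30,"y": -33,"z": 0,"spin": 0}
    - {"x": 30,"y": -33,"z": 0,"spin": 0}
    - {"x": 30,"y": -33,"z": 0,"spin": 0}
    - {"x": 30,"y": -33,"z": 0,"spin": 0}
  grip: 0
  newtons: 20

```text
time: 1.9
position: [0.331, -0.4213, 0.2219]
tool_rot: [1.0, -0.011, 0.0, 0.004]
ft_force: [-0.3, -0.8, 0.2]
grip_width: 0.0314
```

Emit:
play_rows:
  commands:
    - {"x": 32,"y": -35,"z": 0,"spin": 0}
    - {"x": 32,"y": -35,"z": 5,"spin": 0}
    - {"x": 32,"y": -35,"z": 5,"spin": 0}
    - {"x": 32,"y": -35,"z": 5,"spin": 0}
    - {"x": 32,"y": -35,"z": 5,"spin": 0}
    - {"x": 32,"y": -35,"z": 5,"spin": 0}
    - {"x": 0,"y": 0,"z": 0,"spin": 0}

```text
time: 2.6
position: [0.5388, -0.2039, 0.1964]
tool_rot: [1.0, -0.009, 0.003, 0.006]
ft_force: [-0.6, -0.4, -0.4]
grip_width: 0.0005
```

```bash
cat > look.py <<'E'
from h import *
import sys
o=robot.get_obs()
c=shot('wrist',sys.argv[1]); c2=shot('top',sys.argv[1].replace('w','t'))
print(o['position'].round(4),o['tool_rot'].round(4),o['ft_force'].round(2),o['grip_width'],o['time'])
ctr=np.array([.582,-.1225])
for i in range(6):
    a=np.radians(-123.3+60*i); p=ctr+.076*np.array([np.cos(a),np.sin(a)]); h=np.arctan2(*(lambda m:(m[1],m[0]))( __import__('scipy.spatial.transform',fromlist=['Rotation']).Rotation.from_quat(o['tool_rot']).as_matrix()[:,0]))
    d=p-o['position'][:2]
    tx=d@[np.cos(h),np.sin(h)]; ty=d@[np.sin(h),-np.cos(h)]
    print(i,p.round(4),'tool xy mm',(1000*tx).round(1),(1000*ty).round(1))
E
python3 look.py w1.png
```

```text
[ 0.5388 -0.2039  0.1964] [ 0.9999 -0.0089  0.0034  0.0056] [-0.64 -0.36 -0.37] 0.0005288705893318226 2.6
0 [ 0.5403 -0.186 ] tool xy mm 1.2 -17.9
1 [ 0.6161 -0.1904] tool xy mm 77.1 -14.8
2 [ 0.6579 -0.1269] tool xy mm 117.7 -79.1
3 [ 0.6237 -0.059 ] tool xy mm 82.4 -146.4
4 [ 0.5479 -0.0546] tool xy mm 6.4 -149.4
5 [ 0.5061 -0.1181] tool xy mm -34.2 -85.1
```

View pics/w1.png

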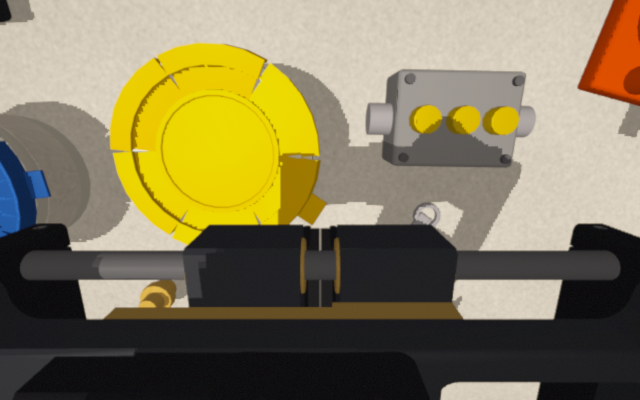

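```bash
python3 - <<'E'
from h import *
o=robot.get_obs(); c=shot('wrist')
img=c['img'][:,:,::-1].copy()
ctr=np.array([.582,-.1225])
for r in (.068,.0825):
  t=np.linspace(0,2*np.pi,200);P=np.c_[ctr[0]+r*np.cos(t),ctr[1]+r*np.sin(t),0*t+.108]
  cv2.polylines(img,[proj(c,P,o).round().astype(int)],True,(255,0,255),1)
for i in range(6):
  a=np.radians(-153.3+60*i)
  P=[[*(ctr+r*np.array([np.cos(a),np.sin(a)])),.108] for r in (.05,.0825)]
  cv2.polylines(img,[proj(c,P,o).round().astype(int)],False,(255,0,0),1)
cv2.imwrite('pics/w1o.png',cv2.resize(img[20:280,60:400],(780,596)))
E
```

```text
(no output)
```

View pics/w1o.png

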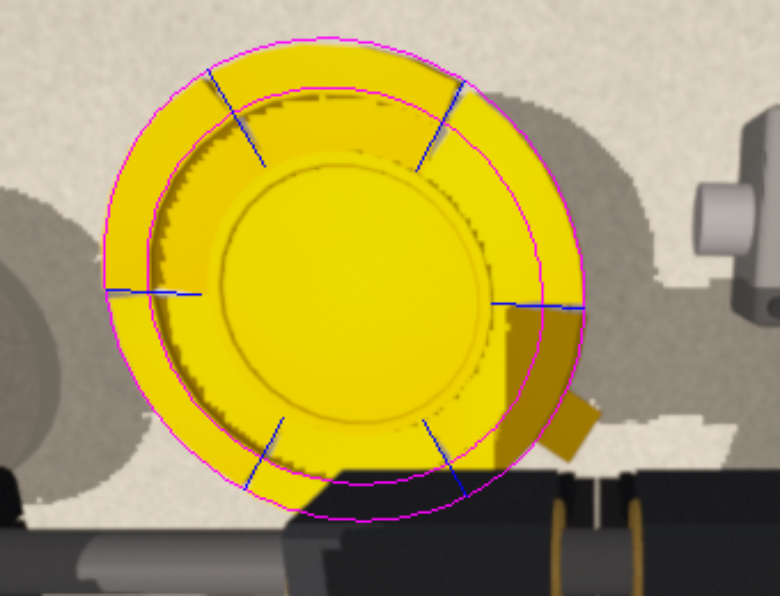

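Emit:
play_rows:
  commands:
    - {"x": 1,"y": -17,"z": 10,"spin": 0}
    - {"x": 0,"y": -1,"z": 25,"spin": 0}
    - {"x": 0,"y": 0,"z": 25,"spin": 0}
    - {"x": 0,"y": 0,"z": 8,"spin": 0}
    - {"x": 0,"y": 0,"z": 3,"spin": 0}
    - {"x": 0,"y": 0,"z": 0,"spin": 0}

```text
time: 3.35
position: [0.5332, -0.1942, 0.1238]
tool_rot: [1.0, -0.018, 0.003, 0.006]
ft_force: [-0.5, -0.4, 0.4]
grip_width: 0.0004
```

Emit:
play_rows:
  commands:
    - {"x": 8,"y": -9,"z": 0,"spin": 0}
    - {"x": 0,"y": 0,"z": 0,"spin": 0}

```text
time: 3.55
position: [0.5427, -0.1859, 0.1252]
tool_rot: [1.0, -0.019, 0.004, 0.007]
ft_force: [0.2, -0.9, 0.1]
grip_width: 0.0004
```

```bash
python3 look.py w2.png; python3 -c "
from h import *
from scipy.spatial.transform import Rotation as R
print(R.from_quat(robot.get_obs()['tool_rot']).as_matrix().round(4))"
```

```text
[ 0.5427 -0.1859  0.1252] [ 0.9998 -0.0189  0.0039  0.007 ] [ 0.23 -0.88  0.08] 0.00037929956528029934 3.55
0 [ 0.5403 -0.186 ] tool xy mm -2.5 0.2
1 [ 0.6161 -0.1904] tool xy mm 73.5 1.7
2 [ 0.6579 -0.1269] tool xy mm 112.8 -63.3
3 [ 0.6237 -0.059 ] tool xy mm 76.1 -129.9
4 [ 0.5479 -0.0546] tool xy mm 0.1 -131.4
5 [ 0.5061 -0.1181] tool xy mm -39.1 -66.4
[[ 0.9993 -0.0375  0.0068]
 [-0.0374 -0.9992 -0.0146]
 [ 0.0073  0.0143 -0.9999]]
```

Emit:
play_rows:
  commands:
    - {"x": -2,"y": 0,"z": 6,"spin": 0}
    - {"x": 0,"y": 0,"z": 4,"spin": 0}
    - {"x": 0,"y": 0,"z": 4,"spin": 0}

```text
time: 3.95
position: [0.541, -0.1869, 0.1118]
tool_rot: [1.0, -0.018, 0.005, 0.008]
ft_force: [-2.8, -1.5, 6.9]
grip_width: 0.0005
```

Emit:
play_rows:
  commands:
    - {"x": 0,"y": 0,"z": 3,"spin": 0}
    - {"x": 0,"y": 0,"z": 3,"spin": 0}

```text
time: 4.15
position: [0.5404, -0.1881, 0.1064]
tool_rot: [1.0, -0.018, 0.004, 0.009]
ft_force: [-0.2, 0.8, 0.6]
grip_width: 0.0005
```

Emit:
play_rows:
  commands:
    - {"x": 0,"y": 0,"z": 2,"spin": 0}
    - {"x": 0,"y": 0,"z": 2,"spin": 0}

```text
time: 4.35
position: [0.5406, -0.1883, 0.1046]
tool_rot: [1.0, -0.018, 0.005, 0.009]
ft_force: [-5.8, 2.5, 24.4]
grip_width: 0.0005
```

Emit:
play_rows:
  commands:
    - {"x": 0,"y": 0,"z": -15,"spin": 0}
    - {"x": 0,"y": 0,"z": -5,"spin": 0}
    - {"x": 30,"y": 0,"z": 0,"spin": 0}
    - {"x": 30,"y": 0,"z": 0,"spin": 0}
    - {"x": 15,"y": 0,"z": 0,"spin": 0}
    - {"x": 0,"y": 0,"z": 0,"spin": 0}

```text
time: 4.95
position: [0.616, -0.1898, 0.1235]
tool_rot: [1.0, -0.019, 0.003, 0.008]
ft_force: [-0.8, 0.4, 0.7]
grip_width: 0.0004
```

```bash
python3 look.py w3.png
```

```text
[ 0.616  -0.1898  0.1235] [ 0.9998 -0.019   0.0033  0.0079] [-0.84  0.42  0.73] 0.00035417372987509206 4.95
0 [ 0.5403 -0.186 ] tool xy mm -75.8 -0.9
1 [ 0.6161 -0.1904] tool xy mm 0.2 0.6
2 [ 0.6579 -0.1269] tool xy mm 39.4 -64.5
3 [ 0.6237 -0.059 ] tool xy mm 2.7 -131.0
4 [ 0.5479 -0.0546] tool xy mm -73.2 -132.5
5 [ 0.5061 -0.1181] tool xy mm -112.5 -67.5
```

View pics/w3.png

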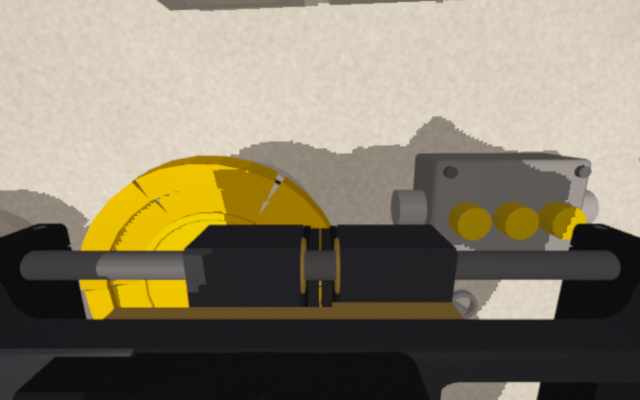

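Emit:
play_rows:
  commands:
    - {"x": 0,"y": 0,"z": 6,"spin": 0}
    - {"x": 0,"y": 0,"z": 4,"spin": 0}
    - {"x": 0,"y": 0,"z": 3,"spin": 0}
    - {"x": 0,"y": 0,"z": 3,"spin": 0}

```text
time: 5.45
position: [0.6093, -0.1888, 0.105]
tool_rot: [1.0, -0.02, -0.001, 0.006]
ft_force: [0.3, -1.1, 10.2]
grip_width: 0.0002
```

Emit:
play_rows:
  commands:
    - {"x": 0,"y": 0,"z": 2,"spin": 0}
    - {"x": 0,"y": 0,"z": 0,"spin": 0}

```text
time: 5.65
position: [0.6095, -0.1889, 0.1057]
tool_rot: [1.0, -0.02, -0.0, 0.006]
ft_force: [0.0, 1.3, 0.5]
grip_width: 0.0004
```

Emit:
play_rows:
  commands:
    - {"x": 2,"y": 0,"z": 3,"spin": 0}
    - {"x": 0,"y": 0,"z": 2,"spin": 0}

```text
time: 5.85
position: [0.6102, -0.1891, 0.1049]
tool_rot: [1.0, -0.02, -0.001, 0.007]
ft_force: [-2.4, 1.4, 14.8]
grip_width: 0.0001
```

Emit:
play_rows:
  commands:
    - {"x": 0,"y": 0,"z": -15,"spin": 0}
    - {"x": 0,"y": 0,"z": -5,"spin": 0}
    - {"x": 20,"y": -30,"z": 0,"spin": 0}
    - {"x": 20,"y": -30,"z": 0,"spin": 0}
    - {"x": 5,"y": -4,"z": 0,"spin": 0}
    - {"x": 0,"y": 0,"z": 0,"spin": 0}

```text
time: 6.45
position: [0.6582, -0.1265, 0.1226]
tool_rot: [1.0, -0.021, -0.002, 0.007]
ft_force: [-0.4, -0.7, 0.1]
grip_width: 0.0006
```

```bash
python3 look.py w4.png
```

```text
[ 0.6582 -0.1265  0.1226] [ 0.9997 -0.0213 -0.0019  0.0067] [-0.44 -0.68  0.07] 0.0005806152105727043 6.45
0 [ 0.5403 -0.186 ] tool xy mm -115.3 64.5
1 [ 0.6161 -0.1904] tool xy mm -39.3 65.6
2 [ 0.6579 -0.1269] tool xy mm -0.3 0.4
3 [ 0.6237 -0.059 ] tool xy mm -37.3 -66.0
4 [ 0.5479 -0.0546] tool xy mm -113.3 -67.1
5 [ 0.5061 -0.1181] tool xy mm -152.3 -1.9
```

Emit:
play_rows:
  commands:
    - {"x": 1,"y": 0,"z": 5,"spin": 0}
    - {"x": 1,"y": 0,"z": 4,"spin": 0}
    - {"x": 0,"y": 0,"z": 3,"spin": 0}

```text
time: 6.85
position: [0.6586, -0.1296, 0.1104]
tool_rot: [1.0, -0.024, -0.002, 0.006]
ft_force: [1.9, 3.4, 8.7]
grip_width: 0.0007
```

Emit:
play_rows:
  commands:
    - {"x": 0,"y": 0,"z": 3,"spin": 0}
    - {"x": 0,"y": 0,"z": 3,"spin": 0}
    - {"x": 0,"y": 0,"z": 2,"spin": 0}

```text
time: 7.15
position: [0.6594, -0.1302, 0.1048]
tool_rot: [1.0, -0.026, -0.0, 0.005]
ft_force: [-2.2, 3.1, 15.9]
grip_width: 0.0004
```

Emit:
play_rows:
  commands:
    - {"x": 0,"y": 0,"z": -15,"spin": 0}
    - {"x": 0,"y": 0,"z": -5,"spin": -0.05}
    - {"x": -20,"y": -32,"z": 0,"spin": 0}
    - {"x": -16,"y": -32,"z": 0,"spin": 0}
    - {"x": -1,"y": -6,"z": 0,"spin": 0}
    - {"x": 0,"y": 0,"z": 0,"spin": 0}

```text
time: 7.75
position: [0.6217, -0.0631, 0.1266]
tool_rot: [1.0, -0.001, 0.001, 0.007]
ft_force: [0.5, -0.2, 0.3]
grip_width: 0.0005
```

```bash
python3 look.py w5.png
```

```text
[ 0.6217 -0.0631  0.1266] [ 1.0e+00 -1.4e-03  7.0e-04  7.4e-03] [ 0.55 -0.16  0.26] 0.000544056555525079 7.75
0 [ 0.5403 -0.186 ] tool xy mm -81.1 123.2
1 [ 0.6161 -0.1904] tool xy mm -5.2 127.3
2 [ 0.6579 -0.1269] tool xy mm 36.3 63.7
3 [ 0.6237 -0.059 ] tool xy mm 2.0 -4.1
4 [ 0.5479 -0.0546] tool xy mm -73.9 -8.3
5 [ 0.5061 -0.1181] tool xy mm -115.5 55.4
```

Emit:
play_rows:
  commands:
    - {"x": 2,"y": -5,"z": 5,"spin": 0}
    - {"x": 0,"y": 0,"z": 5,"spin": 0}
    - {"x": 0,"y": 0,"z": 3,"spin": 0}
    - {"x": 0,"y": 0,"z": 3,"spin": 0}

```text
time: 8.25
position: [0.6274, -0.0617, 0.1099]
tool_rot: [1.0, -0.004, 0.003, 0.007]
ft_force: [-0.9, 5.6, 10.4]
grip_width: 0.0006
```

Emit:
play_rows:
  commands:
    - {"x": 0,"y": 0,"z": 3,"spin": 0}
    - {"x": 0,"y": 0,"z": 3,"spin": 0}
    - {"x": 0,"y": 0,"z": 2,"spin": 0}

```text
time: 8.55
position: [0.6281, -0.0614, 0.1046]
tool_rot: [1.0, -0.005, 0.003, 0.006]
ft_force: [-5.8, 1.9, 21.1]
grip_width: 0.0005
```

Emit:
play_rows:
  commands:
    - {"x": 0,"y": 0,"z": -15,"spin": 0}
    - {"x": 0,"y": 0,"z": -5,"spin": 0}
    - {"x": -35,"y": -3,"z": 0,"spin": 0}
    - {"x": -35,"y": -3,"z": 0,"spin": 0}
    - {"x": -10,"y": 0,"z": 0,"spin": 0}
    - {"x": 0,"y": 0,"z": 0,"spin": 0}

```text
time: 9.15
position: [0.5476, -0.0566, 0.1228]
tool_rot: [1.0, -0.005, 0.004, 0.008]
ft_force: [0.8, -0.5, -0.2]
grip_width: 0.0002
```

```bash
python3 look.py w6.png
```

```text
[ 0.5476 -0.0566  0.1228] [ 0.9999 -0.0052  0.0045  0.0076] [ 0.76 -0.54 -0.25] 0.00022037554362162737 9.15
0 [ 0.5403 -0.186 ] tool xy mm -6.0 129.5
1 [ 0.6161 -0.1904] tool xy mm 69.9 133.1
2 [ 0.6579 -0.1269] tool xy mm 111.0 69.1
3 [ 0.6237 -0.059 ] tool xy mm 76.2 1.6
4 [ 0.5479 -0.0546] tool xy mm 0.3 -2.0
5 [ 0.5061 -0.1181] tool xy mm -40.8 62.0
```

Emit:
play_rows:
  commands:
    - {"x": 0,"y": -3,"z": 5,"spin": 0}
    - {"x": 0,"y": -1,"z": 4,"spin": 0}
    - {"x": 0,"y": 0,"z": 3,"spin": 0}

```text
time: 9.55
position: [0.5547, -0.0541, 0.1102]
tool_rot: [1.0, -0.005, 0.009, 0.009]
ft_force: [0.1, -0.4, 0.2]
grip_width: 0.0006
```

Emit:
play_rows:
  commands:
    - {"x": -4,"y": 0,"z": 3,"spin": 0}
    - {"x": 0,"y": 0,"z": 2,"spin": 0}

```text
time: 9.75
position: [0.551, -0.0539, 0.1046]
tool_rot: [1.0, -0.005, 0.008, 0.009]
ft_force: [-6.3, 2.4, 21.2]
grip_width: 0.0
```

Emit:
play_rows:
  commands:
    - {"x": 0,"y": 0,"z": -15,"spin": 0}
    - {"x": 0,"y": 0,"z": -5,"spin": 0}
    - {"x": -20,"y": 30,"z": 0,"spin": 0}
    - {"x": -20,"y": 30,"z": 0,"spin": 0}
    - {"x": -3,"y": 5,"z": 0,"spin": 0}
    - {"x": 0,"y": 0,"z": 0,"spin": 0}

```text
time: 10.35
position: [0.5066, -0.1193, 0.1249]
tool_rot: [1.0, -0.004, 0.009, 0.009]
ft_force: [-0.1, 0.3, 0.1]
grip_width: 0.0006
```

```bash
python3 look.py w7.png
```

```text
[ 0.5066 -0.1193  0.1249] [ 0.9999 -0.0037  0.0087  0.0087] [-0.06  0.32  0.09] 0.000584309686268057 10.35
0 [ 0.5403 -0.186 ] tool xy mm 34.1 66.5
1 [ 0.6161 -0.1904] tool xy mm 110.0 70.3
2 [ 0.6579 -0.1269] tool xy mm 151.3 6.5
3 [ 0.6237 -0.059 ] tool xy mm 116.6 -61.2
4 [ 0.5479 -0.0546] tool xy mm 40.7 -65.0
5 [ 0.5061 -0.1181] tool xy mm -0.5 -1.2
```

Emit:
play_rows:
  commands:
    - {"x": -1,"y": -1,"z": 6,"spin": 0}
    - {"x": -1,"y": 0,"z": 5,"spin": 0}
    - {"x": 0,"y": 0,"z": 3,"spin": 0}

```text
time: 10.75
position: [0.5064, -0.1161, 0.1103]
tool_rot: [1.0, -0.001, 0.009, 0.009]
ft_force: [-5.3, -3.0, 10.2]
grip_width: 0.0008
```

Emit:
play_rows:
  commands:
    - {"x": 0,"y": 0,"z": 3,"spin": 0}
    - {"x": 0,"y": 0,"z": 3,"spin": 0}
    - {"x": 0,"y": 0,"z": 2,"spin": 0}

```text
time: 11.05
position: [0.506, -0.1156, 0.1043]
tool_rot: [1.0, 0.001, 0.008, 0.01]
ft_force: [-7.5, 0.2, 31.5]
grip_width: 0.0006
```

Emit:
play_rows:
  commands:
    - {"x": 0,"y": 0,"z": -20,"spin": 0}
    - {"x": 0,"y": 0,"z": -40,"spin": 0}
    - {"x": -15,"y": 0,"z": -40,"spin": 0}
    - {"x": -20,"y": 0,"z": -20,"spin": 0}
    - {"x": -20,"y": 0,"z": 0,"spin": 0}
    - {"x": 0,"y": 0,"z": 0,"spin": 0}

```text
time: 11.65
position: [0.4503, -0.1113, 0.2268]
tool_rot: [1.0, 0.003, 0.009, 0.01]
ft_force: [0.4, 0.7, -0.9]
grip_width: 0.0006
```

```bash
python3 look.py w8.png; python3 - <<'E'
from h import *
shot('scene','scene8.png')
a=cv2.imread('pics/scene8.png')[170:275,220:340]
cv2.imwrite('pics/scz8.png',cv2.resize(a,(680,595),interpolation=cv2.INTER_CUBIC))
E
```

```text
[ 0.4503 -0.1113  0.2268] [0.9999 0.0032 0.0091 0.0097] [ 0.38  0.66 -0.86] 0.0006047941713125107 11.65
0 [ 0.5403 -0.186 ] tool xy mm 89.4 75.3
1 [ 0.6161 -0.1904] tool xy mm 165.3 80.1
2 [ 0.6579 -0.1269] tool xy mm 207.4 16.9
3 [ 0.6237 -0.059 ] tool xy mm 173.7 -51.2
4 [ 0.5479 -0.0546] tool xy mm 97.9 -56.1
5 [ 0.5061 -0.1181] tool xy mm 55.7 7.1
```

View pics/w8.png

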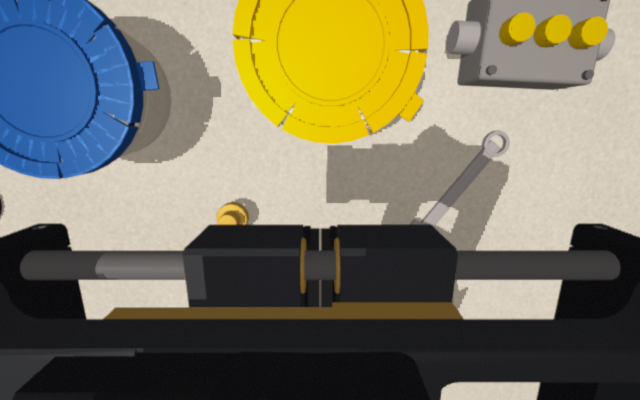

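View pics/scz8.png

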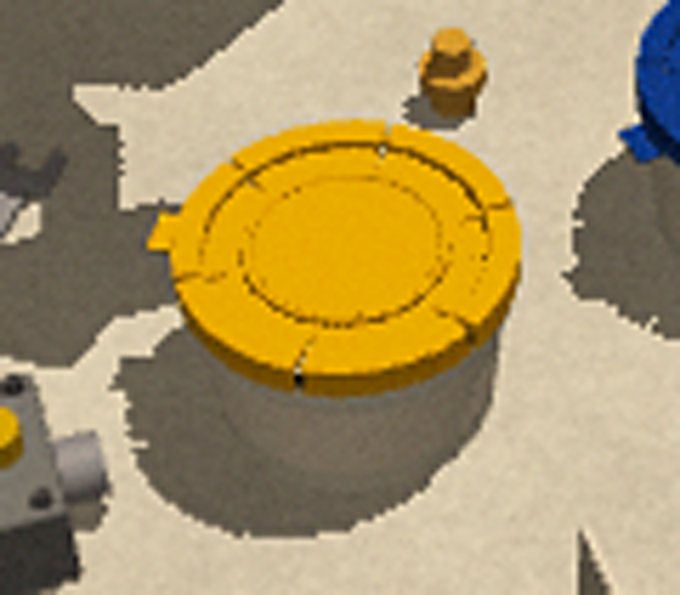

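View pics/t8.png

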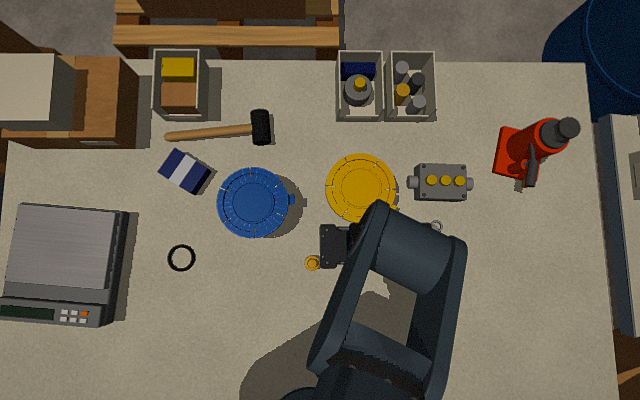

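```bash
python3 - <<'E'
from h import *
out=[]
for k in ('scene0.png','scene8.png'):
  c=shot('scene')
  img=cv2.imread('pics/'+k)
  x0,y0,s=220,170,6
  im=cv2.resize(img[y0:y0+75,x0:x0+115],None,fx=s,fy=s,interpolation=cv2.INTER_CUBIC)
  t=np.linspace(0,2*np.pi,200)
  for z,col in ((.105,(255,0,0)),(.112,(0,0,255))):
    P=np.c_[.582+.0825*np.cos(t),-.1225+.0825*np.sin(t),0*t+z]
    q=(proj(c,P)-[x0,y0]+.5)*s
    cv2.polylines(im,[q.round().astype(int)],True,col,1)
  out.append(im)
cv2.imwrite('pics/cmp.png',cv2.resize(np.vstack(out),(460,600)))
E
```

```text
(no output)
```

View pics/cmp.png

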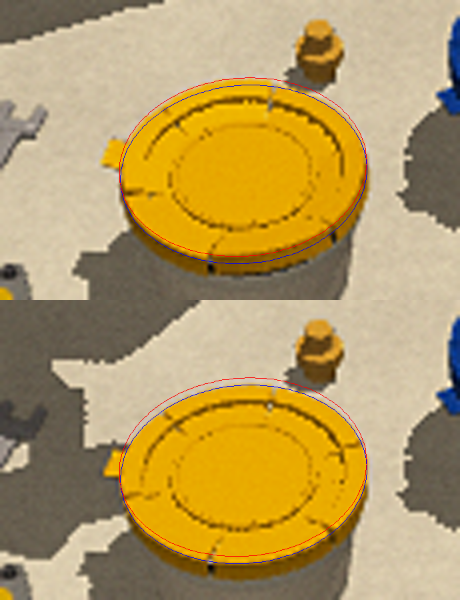

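```bash
python3 -c "
from h import *
print(robot.get_obs()['ft_force'].round(2)); print(robot.hand_in())"
```

```text
[-0.08 -0.03  0.48]
the job is handed in; nothing more can be done
None
```

I pressed all six rim sections down one at a time with the closed fingertips, lifted the hand clear, and handed the job in after about 12 s of the 51 s allowed. The hand-in gave no verdict.

**Force:** Every section ended stiff with the fingertips at 104–105 mm above the table, which is the shut height. The end-of-move readings were 15–32 N, below the 60 N crush limit. Forces between those readings were not seen.
- **Sections 0, 2, 3 and 5:** these built up 7–10 N while still high. On section 0 I also saw the force drop to near zero at the click.
- **Sections 1 and 4:** they seem to have been shut or nearly so at the start, as neither showed a build-up while still high. I pressed them to the stop anyway.

**Scene camera:** The lid outline matches the projected shut-height circle all round. Before pressing, part of the rim stood up to the open-height circle.

**Tub and bystanders:** The tub still fits its original centre in the picture. The other bench items look unmoved in the top and scene pictures, except the spanner, which the arm partly hid from the top camera. I checked the bystanders by eye only.

**Hand:** The tool was at 0.227 m height with about zero force at hand-in.

**Deviation:** The tool has a slight tilt, so it drifted sideways by up to 7 mm while descending. I corrected this where it mattered, and all presses stayed on the rim, about 71–78 mm from the tub's axis.

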